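# Find the sample case that rattles and hold it out over the tray

### The job

Three sealed sample cases that look alike stand on the bench, and in one of them the sample has come loose: lift them and give each a good shake to and fro along its length, in the air, until you find the one that rattles (shake it even if it is the last one left), and put any other case you pick up back upright where it stood. Hold the rattling case out upright and still over the middle of the foil tray, about 10 cm above its rim, ready for opening, and finish while still holding it there.

Things in the scene. Friction and masses are not known exactly. Their poses are not given: they have to be found in the camera images.
- case_1_center (a point): One of three look-alike sealed aluminium cases, upright at the start: 110 mm long (own x, roughly along world x), 46 mm wide (y), 46 mm high (z); flat lid, dark seam 31 mm up, a clip on each short end sticking out 3 mm. Grip across the 46 mm width, on the smooth long sides. The point is the case's centre, 23 mm above its underside. 0.24 to 0.30 kg, rattling or not.
- case_2_center (a point): Another of the three look-alike cases (size, point, axes and weight alike). In one of the three, any of them, a loose steel ball, 32 mm across, 134 g, rolls freely up to 68 mm along the case's length and 4 mm across it, and knocks on the end walls when the case is shaken or tipped lengthwise. What lies in a case is not tracked and cannot be seen.
- case_3_center (a point): Another of the three look-alike cases (size, point, axes and weight alike). The two that do not rattle are packed solid. The loose ball shows only in the force and moment on the tool or the joint torques: tipped 0.1 rad or more lengthwise, it runs to the low end within 0.6 s and knocks (a brief moment at the wrist of about 0.4 to 0.8 N m). Level strokes need 60 mm or more.
- tray_rim (a point): Empty rectangular foil tray standing on the bench beyond the balance, 161 mm (own x) by 247 mm (own y), 59 mm high; it does not move when touched. The point is the centre of its mouth, level with the rim, 59 mm above the bench. Its long side lies roughly along world y.

How it is judged:
By the outcome, as a careful person would: the job done as asked, in the order asked, and still so for the second after the job is handed in, while the arm keeps its last pose, push and grip.
It also fails if it takes over 67 s, if anything falls off the work surface, if the arm or the gripper's body presses on something with over 40 N, if the wrist force passes 120 N, or if a joint passes its speed limit or range.

### The arm

A 6-joint arm with a two-finger parallel gripper is mounted at the origin on a cart in front of the work surface, level with it; the furniture and walls round the work are solid. World frame = base frame: x ahead of the robot, y to its left, z up, the work surface at z = 0. Lengths are in mm, angles in degrees, forces in N, time in s.
With the tool pointing down it reaches from about 300 to 850 mm from the base axis. Payload 4.2 kg.
Tool frame: the origin (TCP) lies at the very end of the fingers, on their centre line; the grasp point (between the pads) lies 19 mm behind it; z points along the fingers, y is the direction in which the jaws open and shut (so a half turn about z gives the same grasp; the last joint's range is limited). The gripper opens to 91 mm and grips with 3 to 60 N. Pads are 32 mm wide; open, the fingers measure 118 mm over their backs; the gripper's body (76 mm by 178 mm) begins 60 mm behind the grasp point.
Start: joints at [65.432, 18.312, 89.639, -0, 72.044, -1.146], TCP at [228.571, 527.635, 213.976] pointing down, gripper open.
Joint ranges: [-177.97, 177.97], [-48.28, 115.42], [12.27, 149.76], [-77.06, 257.06], [2.81, 150.46], [-146.56, 146.56]. Speed limits (degrees/s): [147.25, 147.25, 180, 180, 180, 180].

### API

Orientations are given as [roll, pitch, yaw] about the fixed x, y, z axes, in that order (R = Rz(yaw) Ry(pitch) Rx(roll)).
In Python, from workcell import env gives the robot as it stands. The module is installed in compiled form; this text tells all that it offers.
- The arm moves only by the tool arm_command, never from a script. Its argument "targets" is a list of rows, each a list of 5 numbers: the closure, from 0 (fully open) to 1 (shut), then the shift along the tool's x, y, z each as a share of 50 cm, from -1 to 1, then the turn about the tool's z as a share of pi/4 rad, from -1 to 1. A call has 1 to 8 rows; each row is the pose to reach, as a shift and turn from the pose measured when the call began, along the tool's axes at that moment; what a row does not reach only later rows make up. A row lasts 1/12 s, in which the tool goes at most 41.7 mm and 7.16 degrees, less where a joint would pass 70% of its speed; a pose out of reach is approached as far as the arm can. A call with a number of a shift or a turn outside -1 to 1 is refused whole. A call with a gripper value outside its range is refused whole. The fingers move at their own pace and stop on an object; "squeeze" is the grip in N (left out, the last holds). Time passes only in rows, so rows that repeat a pose let the fingers close. It gives the time, the measured TCP pose, the force and the opening at its end, in the units of the state.
- env.state(): the state, without advancing time (a new reading comes with each control period).
- env.grab_frame(name): name is "scene" or "top" or "wrist"; returns the picture (400x640x3 uint8, red, green, blue); there is no depth.
- env.camera_params(name): a dict with "camera_matrix" (3x3 intrinsics, pixels), "R" (3x3) and "t" (3): a world point X has camera coordinates R X + t; the wrist camera has in their place "hand_eye" (4x4, takes a point from camera to tool coordinates, whose origin is the TCP and whose axes are the flange's). Camera axes: x right, y down, z forward; pixel columns grow to the right and rows downward; lengths in mm; the calibration is good to about 2 mm. A picture is of the moment at which its call begins: read the wrist's pose just before it. camera_params takes no time and is no camera call.
- env.job_done(): hands the job in, once; it reports no verdict.
The state is a dict: "time_s": time; "qpos": joint angles; "qvel": joint speeds; "effort": joint torques, N m; "ee_pos": TCP position; "ee_rot": TCP orientation; "force": force on the tool from outside, world axes, zero at the start; "torque": the same for the moment, N m; "gripper_width": finger opening in mm.
Only numpy, scipy, OpenCV 4.12 (cv2) and the standard library are available. Lean on these libraries where they do the work, as an engineer would, in place of code of your own. Each camera call takes 0.05 s, during which the arm holds its last target.

## Working session

There is one attempt and no reset: what is moved stays moved. The work goes in short steps, Python scripts to look and compute and a tool call to move; the robot and the scene stay as the last step left them, time stands still between calls to the robot, and variables do not carry over. Pictures are saved under pics/ and viewed, and the job is handed in when it is done.

Besides the shell and the picture viewer there is one more tool, called after "Emit:" in YAML: its name, and indented under it one key for each argument. arm_command: Moves the arm, as the interface text tells. Shift numbers are shares of 50 cm and turn numbers shares of pi/4 rad, none past 1 either way. Its arguments: {"type":"object","properties":{"targets":{"type":"array"},"squeeze":{"type":"number"}},"required":["targets"]}

```bash
mkdir -p pics; python3 - <<'E'
from workcell import env
import cv2
s=env.state();print(s)
for n in("scene","top"):
    cv2.imwrite(f"pics/{n}0.png",env.grab_frame(n)[:,:,::-1]);p=env.camera_params(n);print(n,p)
print(env.camera_params("wrist"))
E
```

```text
{'time_s': 0.0, 'qpos': array([ 6.54316894e+01,  1.83492774e+01,  8.97071887e+01,  3.43972884e-04,
        7.20446201e+01, -1.14624990e+00]), 'qvel': array([-0.03913537,  0.05855381, -0.06096684, -0.00707372, -0.04207188,
        0.03749397]), 'effort': array([-5.04499003e-04, -4.12461448e+01, -2.31975245e+01,  7.26769120e-02,
        4.57814906e-02, -1.61901494e-04]), 'ee_pos': array([228.34732007, 527.14710752, 213.13868699]), 'ee_rot': array([-1.79898941e+02, -2.34914493e-03,  1.56577831e+02]), 'force': array([-0.13179656,  0.26130777,  0.76891303]), 'torque': array([-0.01947927, -0.06159643, -0.00846767]), 'gripper_width': 91.05310321774965}
scene {'camera_matrix': array([[362.01547889,   0.        , 318.04093106],
       [  0.        , 362.01547889, 198.50195774],
       [  0.        ,   0.        ,   1.        ]]), 'R': array([[-3.86756987e-03, -9.99989578e-01, -2.42589370e-03],
       [-8.61254223e-01,  4.56373567e-03, -5.08153851e-01],
       [ 5.08159626e-01,  1.23990670e-04, -8.61262898e-01]]), 't': array([-109.70679468,  522.13748745,  659.45123906])}
top {'camera_matrix':
[... 192 characters left out ...]
6,  0.02813812],
       [-0.9836862 , -0.025532  , -0.17807181],
       [ 0.17868102, -0.02396703, -0.98361511]]), 't': array([-127.82805339,  529.68274073,  816.06767786])}
{'camera_matrix': array([[323.36427741,   0.        , 320.67386223],
       [  0.        , 323.36427741, 200.46615104],
       [  0.        ,   0.        ,   1.        ]]), 'hand_eye': array([[-6.97050430e-04, -9.62682839e-01, -2.70631237e-01,
         7.64795128e+01],
       [ 9.99999685e-01, -5.68432093e-04, -5.53633025e-04,
         1.20996910e-01],
       [ 3.79137532e-04, -2.70631538e-01,  9.62682932e-01,
        -1.70556743e+02],
       [ 0.00000000e+00,  0.00000000e+00,  0.00000000e+00,
         1.00000000e+00]])}
```

View pics/scene0.png

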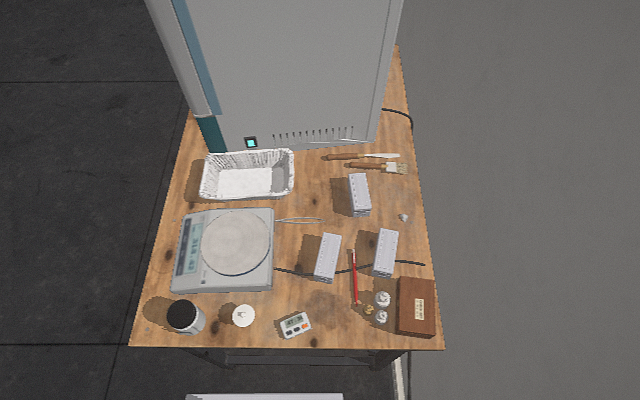

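View pics/top0.png

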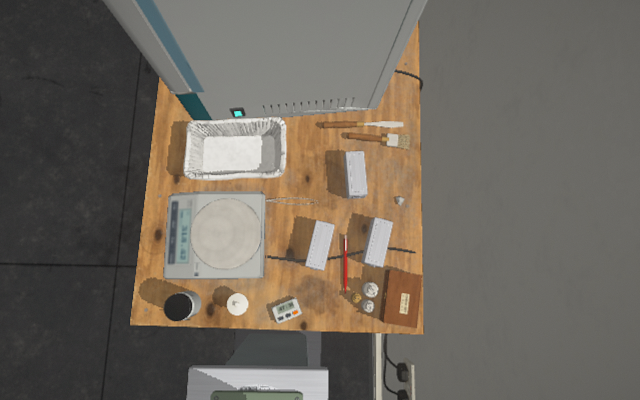

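The three cases are at about (320,245), (378,242) and (356,175) in the top picture. The tray is at about (236,148), with a tall cabinet behind it. I'll enlarge these areas.

```bash
python3 - <<'E'
import cv2
a=cv2.imread("pics/top0.png")
cv2.imwrite("pics/topc.png",cv2.resize(a[140:280,290:410],None,fx=4.2,fy=4.2,interpolation=cv2.INTER_CUBIC))
cv2.imwrite("pics/topt.png",cv2.resize(a[100:195,170:300],None,fx=6,fy=6,interpolation=cv2.INTER_CUBIC))
a=cv2.imread("pics/scene0.png")
cv2.imwrite("pics/scc.png",cv2.resize(a[160:295,300:420],None,fx=4.2,fy=4.2,interpolation=cv2.INTER_CUBIC))
E
```

```text
(no output)
```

View pics/topc.png

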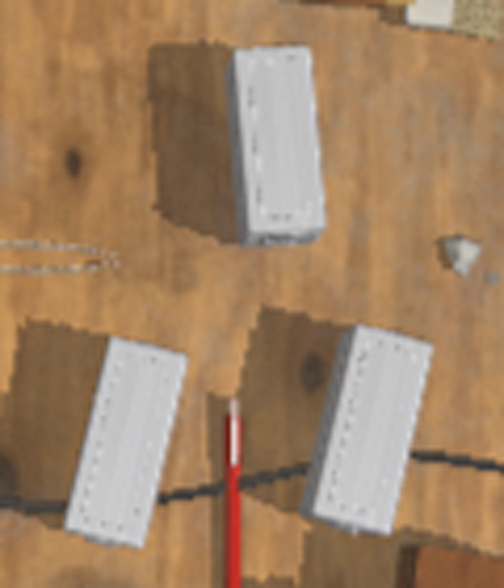

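View pics/topt.png

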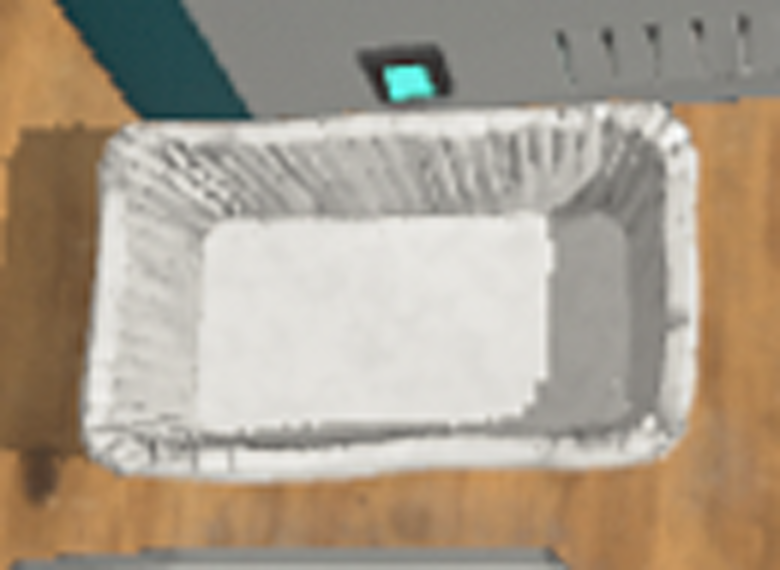

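View pics/scc.png

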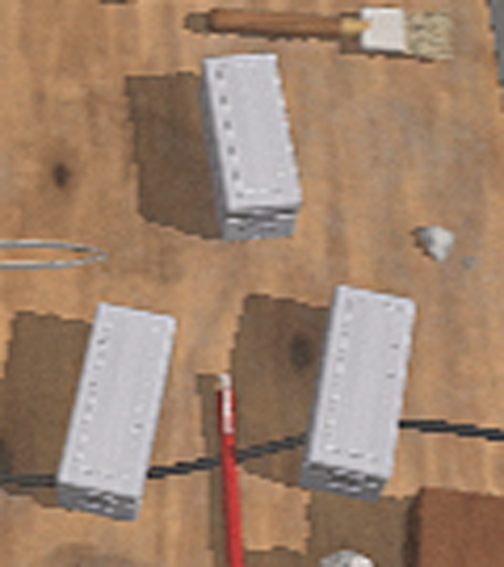

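```bash
cat > h.py <<'E'
import numpy as np
from scipy.optimize import least_squares
from workcell import env
def proj(n,X):
    p=env.camera_params(n);c=np.atleast_2d(X)@p["R"].T+p["t"];q=c@p["camera_matrix"].T;return q[:,:2]/q[:,2:]
def unproj(n,px,z):
    p=env.camera_params(n);r=np.c_[px,np.ones(len(px))]@np.linalg.inv(p["camera_matrix"]).T@p["R"];o=-p["R"].T@p["t"]
    return o+r*((z-o[2])/r[:,2])[:,None]
def rect(L,W,z,v):
    c,s=np.cos(v[2]),np.sin(v[2]);l=np.array([[L,W],[L,-W],[-L,-W],[-L,W]])/2
    return np.c_[l@np.array([[c,s],[-s,c]])+v[:2],np.full(4,z)]
def fit(L,W,z,d):
    f=lambda v:np.concatenate([(proj(n,rect(L,W,z,v))-p).ravel() for n,p in d.items()])
    n,p=next(iter(d.items()));m=unproj(n,p,z).mean(0)
    r=least_squares(f,[m[0],m[1],0]);return r.x[:2].round(1),np.degrees(r.x[2]).round(1),np.sqrt((r.fun**2).mean()).round(2),f(r.x).reshape(-1,2).round(1).tolist()
E
python3 - <<'E'
from h import *
T=lambda l,o,k:np.array(l,float)/k+np.array(o)
top={"A":[(112,338),(187,355),(140,547),(66,526)],"B":[(358,325),(433,346),(390,534),(313,513)],"C":[(234,50),(311,46),(325,228),(246,236)]}
sc={"A":[(100,304),(176,318),(136,507),(60,486)],"B":[(339,286),(414,299),(381,486),(306,464)],"C":[(204,59),(275,55),(300,205),(224,210)]}
for k in top:
    t=T(top[k],(290,140),4.2);s=T(sc[k],(300,160),4.2)
    for d in({"top":t},{"scene":s},{"top":t,"scene":s}):print(k,fit(110,46,46,d))
t=T([(105,122),(692,105),(690,465),(85,472)],(170,100),6)
print(fit(161,247,59,{"top":t}),unproj("top",t,59).round())
E
```

```text
A (array([ 430.6, -134.6]), np.float64(-12.9), np.float64(0.77), [[-0.5, -1.0], [0.8, -0.3], [0.8, 0.6], [-1.1, 0.6]])
A (array([ 425.8, -135. ]), np.float64(-12.7), np.float64(0.6), [[-0.4, -0.0], [0.5, 0.4], [1.0, -0.5], [-1.1, 0.2]])
A (array([ 428.3, -134.8]), np.float64(-12.8), np.float64(1.0), [[-0.4, -0.1], [0.9, 0.7], [0.9, 1.6], [-1.0, 1.6], [-0.4, -1.0], [0.4, -0.6], [0.8, -1.6], [-1.2, -0.9]])
B (array([ 440.2, -271.1]), np.float64(-13.9), np.float64(0.59), [[-0.4, -0.7], [0.7, -0.5], [0.4, 0.7], [-0.7, 0.4]])
B (array([ 436.8, -269.1]), np.float64(-14.9), np.float64(0.78), [[-0.7, -0.3], [0.5, 1.0], [1.3, -0.4], [-1.1, -0.2]])
B (array([ 438.7, -270.1]), np.float64(-14.4), np.float64(0.91), [[-0.6, -0.1], [0.5, 0.3], [-0.3, 1.4], [-1.3, 0.9], [-0.5, -1.0], [0.7, 0.1], [1.9, -1.3], [-0.5, -0.8]])
C (array([ 603.5, -218.6]), np.float64(4.2), np.float64(0.42), [[-0.4, -0.4], [0.1, -0.3], [0.4, 0.9], [-0.1, -0.2]])
C (array([ 600.5, -218.4]), np.float64(3.7), np.float64(0.3), [[-0.3, -0.4], [0.2, -0.4], [0.2, 0.4], [-0.1, 0.3]])
C (array([ 602.3, -218.5]), np.float64(4.0), np.float64(0.54), [[-0.4, -0.0], [0.2, 0.2], [0.3, 1.4], [-0.2, 0.3], [-0.4, -0.9], [0.1, -1.0], [0.3, -0.3], [-0.0, -0.3]])
(array([653.7,  69.8]), np.float64(2.5), np.float64(2.99), [[-3.1, -4.1], [2.3, -2.3], [3.4, 2.6], [-2.5, 3.1]]) [[719. 188.  59.]
 [733. -45.  59.]
 [585. -49.  59.]
 [575. 184.  59.]]
```

```bash
cat >> h.py <<'E'
from scipy.spatial.transform import Rotation as Ro
def go(x,y,z,yaw):
    s=env.state();R=Ro.from_euler("xyz",s["ee_rot"],degrees=True).as_matrix()
    d=R.T@(np.array([x,y,z])-s["ee_pos"]);t=-((yaw-s["ee_rot"][2]+180)%360-180)
    print("t",s["time_s"],"rel",(d/500).round(3),"turn",round(t/45,3),"rows",round(np.linalg.norm(d)/41.7,1))
def st():
    s=env.state();R=Ro.from_euler("xyz",s["ee_rot"],degrees=True).as_matrix()
    print(round(s["time_s"],3),s["ee_pos"].round(1),s["ee_rot"].round(2),"F",(R.T@s["force"]).round(2),"T",(R.T@s["torque"]).round(3),round(s["gripper_width"],1))
E
python3 -c "
from h import *
go(428.3,-134.8,190,167.2)"
```

```text
t 0.1 rel [-0.893 -1.056  0.048] turn -0.236 rows 16.6
```

Emit:
arm_command:
  targets:
    - [0.3, -0.48, -0.56, 0.02, -0.236]
    - [0.3, -0.48, -0.56, 0.02, -0.236]
    - [0.3, -0.48, -0.56, 0.02, -0.236]
    - [0.3, -0.48, -0.56, 0.02, -0.236]
    - [0.3, -0.6, -0.7, 0.02, -0.236]
    - [0.3, -0.6, -0.7, 0.02, -0.236]
    - [0.3, -0.7, -0.85, 0.02, -0.236]
    - [0.3, -0.7, -0.85, 0.02, -0.236]

```text
time_s: 0.77
ee_pos: [323.7, 206.4, 206.4]
ee_rot: [-179.9, -0.0, 167.2]
force: [0.3, -0.5, 0.5]
gripper_width: 63.7
```

```bash
python3 -c "
from h import *
go(428.3,-134.8,190,167.2);st()"
```

```text
t 0.7667 rel [-0.355 -0.619  0.034] turn 0.001 rows 8.6
0.767 [323.7 206.4 206.4] [-1.7990e+02 -2.0000e-02  1.6724e+02] F [-0.45 -0.45 -0.5 ] T [-0.033 -0.022 -0.003] 63.7
```

Emit:
arm_command:
  targets:
    - [0.3, -0.355, -0.619, 0.034, 0]
    - [0.3, -0.355, -0.619, 0.034, 0]
    - [0.3, -0.355, -0.619, 0.034, 0]
    - [0.3, -0.355, -0.619, 0.034, 0]
    - [0.3, -0.355, -0.619, 0.034, 0]
    - [0.3, -0.355, -0.619, 0.034, 0]
    - [0.3, -0.355, -0.619, 0.034, 0]
    - [0.3, -0.355, -0.619, 0.034, 0]

```text
time_s: 1.43
ee_pos: [420.8, -112.3, 190.9]
ee_rot: [-179.9, -0.0, 167.2]
force: [0.5, 0.8, -0.4]
gripper_width: 63.8
```

Emit:
arm_command:
  targets:
    - [0.3, -0.03, -0.04, 0, 0]
    - [0.3, -0.03, -0.04, 0, 0]
    - [0.3, -0.03, -0.04, 0, 0]

```text
time_s: 1.68
ee_pos: [430.8, -136.0, 190.3]
ee_rot: [-179.9, -0.1, 167.0]
force: [-0.4, -0.8, -0.3]
gripper_width: 63.6
```

```bash
python3 -c "
from h import *
import cv2
go(428.3,-134.8,190,167.2);st()
p=env.state();cv2.imwrite('pics/w1.png',env.grab_frame('wrist')[:,:,::-1])
X=np.array
w=env.camera_params('wrist')
R=Ro.from_euler('xyz',p['ee_rot'],degrees=True).as_matrix();H=w['hand_eye'];E=np.eye(4);E[:3,:3]=R;E[:3,3]=p['ee_pos'];M=np.linalg.inv(E@H)
for v in ([428.3,-134.8,np.radians(-12.8)],):
  q=rect(110,46,46,v)@M[:3,:3].T+M[:3,3];q=q@w['camera_matrix'].T;print((q[:,:2]/q[:,2:]).round(1))
"
```

```text
t 1.6833 rel [0.005 0.001 0.001] turn -0.004 rows 0.1
1.683 [ 430.8 -136.   190.3] [-1.7994e+02 -1.2000e-01  1.6703e+02] F [ 0.21 -0.86  0.31] T [-0.061  0.05   0.022] 63.6
[[343.6 237.8]
 [299.6 238. ]
 [297.2 130.5]
 [345.4 130.3]]
```

View pics/w1.png

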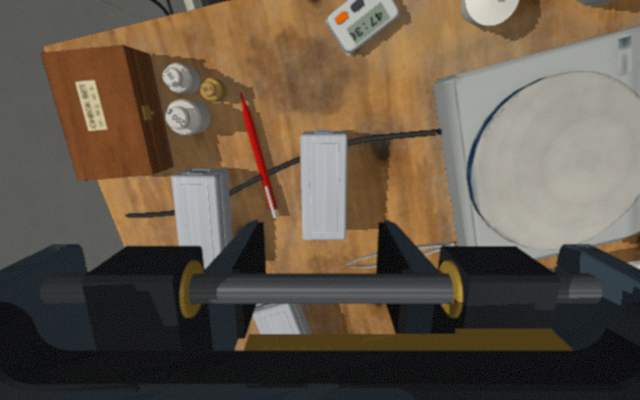

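The wrist view shows case A's lid with corners at about (302,136) to (347,240), aligned with the tool and about 1 to 2 mm from the prediction. The pen at (260,160) is clear of the fingers. Going down to grip it.

Emit:
arm_command:
  targets:
    - [0.3, 0.003, 0.004, 0.08, 0]
    - [0.3, 0.003, 0.004, 0.16, 0]
    - [0.3, 0.003, 0.004, 0.24, 0]
    - [0.3, 0.003, 0.004, 0.3, 0]
    - [0.3, 0.003, 0.004, 0.33, 0]
    - [0.3, 0.003, 0.004, 0.353, 0]
    - [0.3, 0.003, 0.004, 0.353, 0]
    - [0.3, 0.003, 0.004, 0.353, 0]

```text
time_s: 2.4
ee_pos: [428.3, -131.4, 13.9]
ee_rot: [-180.0, -0.2, 167.2]
force: [-1.0, 0.3, 0.0]
gripper_width: 64.0
```

Emit:
arm_command:
  targets:
    - [0.6, 0, 0, 0, 0]
    - [0.6, 0, 0, 0, 0]
    - [0.6, 0, 0, 0, 0]
    - [0.6, 0, 0, 0, 0]
    - [0.6, 0, 0, 0, 0]
    - [0.6, 0, 0, 0, 0]
  squeeze: 40

```text
time_s: 2.9
ee_pos: [428.9, -131.5, 15.0]
ee_rot: [-180.0, -0.1, 167.2]
force: [-0.4, 1.5, 6.1]
gripper_width: 45.9
```

```bash
python3 -c "
from h import *
st()"
```

```text
2.9 [ 428.9 -131.5   15. ] [-1.7997e+02 -1.1000e-01  1.6725e+02] F [ 0.79  1.41 -6.1 ] T [-0.071  0.142 -0.09 ] 45.9
```

Emit:
arm_command:
  targets:
    - [0.6, 0, 0, -0.02, 0]
    - [0.6, 0, 0, -0.08, 0]
    - [0.6, 0, 0, -0.16, 0]
    - [0.6, 0, 0, -0.24, 0]
    - [0.6, 0, 0, -0.3, 0]
    - [0.6, 0, 0, -0.3, 0]
    - [0.6, 0, 0, -0.3, 0]

```text
time_s: 3.48
ee_pos: [429.8, -131.7, 166.2]
ee_rot: [-180.0, 0.1, 167.2]
force: [-0.2, -0.4, -3.8]
gripper_width: 45.9
```

```bash
python3 -c "
from h import *
st()
for i in range(4):
  env.grab_frame('top');st()"
```

```text
3.483 [ 429.8 -131.7  166.2] [-1.7995e+02  9.0000e-02  1.6724e+02] F [ 0.16 -0.42  3.82] T [-0.038  0.049  0.009] 45.9
3.533 [ 428.4 -131.2  164.5] [-1.7998e+02 -1.6000e-01  1.6724e+02] F [0.66 0.49 3.16] T [0.024 0.065 0.023] 46.1
3.583 [ 427.8 -131.   163.5] [-179.99   -0.3   167.24] F [ 0.1  -0.11  2.1 ] T [-0.014  0.023 -0.03 ] 45.9
3.633 [ 427.6 -130.9  163.1] [-179.99   -0.36  167.24] F [0.44 0.15 2.98] T [0.004 0.027 0.051] 45.3
3.683 [ 427.8 -131.   163. ] [-179.99   -0.37  167.25] F [-0.08  0.07  2.69] T [-0.032 -0.04  -0.053] 45.9
```

Emit:
arm_command:
  targets:
    - [0.6, 0.2, 0, 0, 0]
    - [0.6, 0.2, 0, 0, 0]
    - [0.6, 0.2, 0, 0, 0]

```text
time_s: 3.93
ee_pos: [323.8, -106.8, 161.0]
ee_rot: [179.9, -1.0, 167.2]
force: [-0.3, 0.0, -2.0]
gripper_width: 46.0
```

```bash
cat >> h.py <<'E'
def samp(n):
    st();T=[];F=[]
    for i in range(n):
        env.grab_frame('top');s=env.state();R=Ro.from_euler("xyz",s["ee_rot"],degrees=True).as_matrix();T.append(R.T@s["torque"]);F.append(R.T@s["force"])
    print("Ty",np.array(T)[:,1].round(3),"Fx",np.array(F)[:,0].round(1));st()
E
python3 -c "
from h import *
samp(6)"
```

```text
3.933 [ 323.8 -106.8  161. ] [179.94  -0.99 167.25] F [ 0.3  -0.08  1.98] T [-0.029  0.056  0.004] 46.0
Ty [ 0.246 -0.026 -0.004 -0.044 -0.041 -0.031] Fx [ 2.8 -1.2 -0.3 -0.7 -0.7 -1.2]
4.233 [ 331.3 -109.2  163.4] [-180.     -0.35  167.24] F [-1.15 -0.23  2.32] T [ 0.029 -0.031  0.002] 45.7
```

Emit:
arm_command:
  targets:
    - [0.6, -0.4, 0, 0, 0]
    - [0.6, -0.4, 0, 0, 0]
    - [0.6, -0.4, 0, 0, 0]
    - [0.6, -0.4, 0, 0, 0]
    - [0.6, -0.4, 0, 0, 0]

```text
time_s: 4.65
ee_pos: [530.5, -154.2, 161.1]
ee_rot: [-180.0, -0.3, 167.3]
force: [-0.2, 0.3, -2.9]
gripper_width: 46.1
```

```bash
python3 -c "
from h import *
samp(10)"
```

```text
4.65 [ 530.5 -154.2  161.1] [-180.     -0.3   167.26] F [0.24 0.23 2.92] T [-0.042 -0.003  0.046] 46.1
Ty [-0.782  0.062  0.086  0.109  0.037  0.006 -0.011 -0.033 -0.015  0.014] Fx [-10.2   0.9   0.3   0.4   0.1  -0.2   0.2  -0.6  -0.7   0.5]
5.15 [ 525.7 -153.2  162.5] [-179.99   -0.34  167.24] F [ 0.51 -0.38  2.52] T [-0.047  0.014 -0.012] 45.7
```

Emit:
arm_command:
  targets:
    - [0.6, 0.4, 0, 0, 0]
    - [0.6, 0.4, 0, 0, 0]
    - [0.6, 0.4, 0, 0, 0]
    - [0.6, 0.4, 0, 0, 0]
    - [0.6, 0.4, 0, 0, 0]

```text
time_s: 5.57
ee_pos: [326.8, -107.9, 163.5]
ee_rot: [-180.0, -0.4, 167.2]
force: [-0.2, -0.1, -2.0]
gripper_width: 45.8
```

```bash
python3 -c "
from h import *
samp(10)"
```

```text
5.567 [ 326.8 -107.9  163.5] [-180.     -0.42  167.24] F [ 0.15 -0.17  2.02] T [-0.016 -0.012  0.018] 45.8
Ty [ 0.584 -0.067 -0.03  -0.043 -0.049 -0.023 -0.037  0.031 -0.061  0.001] Fx [ 8.5 -0.7 -0.1 -0.9 -0.9 -0.3 -0.  -0.3 -0.2  0.4]
6.067 [ 331.5 -109.3  163.7] [-179.99   -0.34  167.25] F [ 0.44 -0.04  2.55] T [-0.031  0.001 -0.015] 45.7
```

Emit:
arm_command:
  targets:
    - [0.6, -0.035, 0, 0, 0]
    - [0.6, -0.07, 0, 0, 0]
    - [0.6, -0.105, 0, 0, 0]
    - [0.6, -0.14, 0, 0, 0]
    - [0.6, -0.175, 0, 0, 0]
    - [0.6, -0.21, 0, 0, 0]
    - [0.6, -0.245, 0, 0, 0]
    - [0.6, -0.28, 0, 0, 0]

```text
time_s: 6.73
ee_pos: [469.3, -140.4, 162.2]
ee_rot: [180.0, -0.4, 167.3]
force: [-0.3, 0.8, -2.6]
gripper_width: 45.7
```

```bash
python3 -c "
from h import *
samp(16)"
```

```text
6.733 [ 469.3 -140.4  162.2] [180.    -0.4  167.26] F [0.47 0.68 2.6 ] T [ 0.034 -0.022  0.017] 45.7
Ty [-0.366  0.04   0.05  -0.047  0.021  0.06   0.064  0.082  0.057 -0.047
  0.007 -0.014  0.002 -0.004  0.033 -0.009] Fx [-5.8  0.3 -0.7  0.4  1.5  0.5 -0.4 -0.7  0.5  0.   0.1 -0.   0.3 -1.1
  0.8 -0.1]
7.533 [ 467.9 -140.2  163. ] [-179.99   -0.33  167.25] F [-0.12 -0.36  2.71] T [-0.022 -0.009  0.033] 46.0
```

Emit:
arm_command:
  targets:
    - [0.6, 0.035, 0, 0, 0]
    - [0.6, 0.07, 0, 0, 0]
    - [0.6, 0.105, 0, 0, 0]
    - [0.6, 0.14, 0, 0, 0]
    - [0.6, 0.175, 0, 0, 0]
    - [0.6, 0.21, 0, 0, 0]
    - [0.6, 0.245, 0, 0, 0]
    - [0.6, 0.28, 0, 0, 0]

```text
time_s: 8.2
ee_pos: [330.5, -109.0, 163.8]
ee_rot: [-180.0, -0.3, 167.3]
force: [-0.7, -0.3, -2.3]
gripper_width: 45.6
```

```bash
python3 -c "
from h import *
samp(16)"
```

```text
8.2 [ 330.5 -109.   163.8] [-179.99   -0.32  167.25] F [ 0.65 -0.41  2.33] T [-0.027 -0.034  0.033] 45.6
Ty [ 0.314  0.006 -0.036 -0.    -0.045  0.029 -0.028  0.    -0.051 -0.001
 -0.009 -0.04   0.041  0.05   0.047 -0.004] Fx [ 3.8 -0.8  0.9 -1.1 -1.3  0.6 -0.1 -0.1  0.3  0.  -0.5  0.2  0.5 -0.2
  0.  -0.4]
9.0 [ 331.5 -109.3  163.7] [-179.99   -0.34  167.25] F [-0.41 -0.6   1.9 ] T [-0.008 -0.004 -0.015] 45.7
```

No delayed knock and no lasting moment shift from A. The only spike comes at the stop and scales with speed, so it looks inertial. I'll put A back and run the same strokes on B.

```bash
python3 -c "
from h import *
go(429,-132.5,20,167.2);go(429,-132.5,100,167.2)"
```

```text
t 9.0 rel [-0.202 -0.002  0.286] turn 0.001 rows 4.2
t 9.0 rel [-0.201 -0.002  0.126] turn 0.001 rows 2.8
```

Emit:
arm_command:
  targets:
    - [0.6, -0.08, 0, 0, 0]
    - [0.6, -0.16, 0, 0.04, 0]
    - [0.6, -0.201, -0.002, 0.12, 0]
    - [0.6, -0.201, -0.002, 0.18, 0]
    - [0.6, -0.201, -0.002, 0.23, 0]
    - [0.6, -0.201, -0.002, 0.26, 0]
    - [0.6, -0.201, -0.002, 0.27, 0]
    - [0.6, -0.201, -0.002, 0.27, 0]

```text
time_s: 9.67
ee_pos: [427.8, -132.1, 27.0]
ee_rot: [180.0, -0.5, 167.3]
force: [0.5, -0.9, -3.1]
gripper_width: 45.8
```

```bash
python3 -c "
from h import *
samp(3);go(429,-132.5,14.3,167.2)"
```

```text
9.667 [ 427.8 -132.1   27. ] [179.99  -0.51 167.25] F [-0.7  -0.78  3.09] T [-0.032 -0.018  0.02 ] 45.8
Ty [0.035 0.008 0.01 ] Fx [-0.7 -0.1  0.1]
9.817 [ 429.6 -132.7   29.3] [-1.7998e+02 -1.7000e-01  1.6725e+02] F [0.13 0.25 0.95] T [ 0.011  0.01  -0.021] 45.5
t 9.8167 rel [0.001 0.    0.03 ] turn 0.001 rows 0.4
```

Emit:
arm_command:
  targets:
    - [0.6, 0.001, 0, 0.01, 0]
    - [0.6, 0.001, 0, 0.02, 0]
    - [0.6, 0.001, 0, 0.026, 0]
    - [0.6, 0.001, 0, 0.029, 0]
    - [0.6, 0.001, 0, 0.029, 0]

```text
time_s: 10.23
ee_pos: [429.0, -132.5, 15.0]
ee_rot: [-180.0, -0.2, 167.2]
force: [-0.6, 0.3, 0.4]
gripper_width: 45.6
```

```bash
python3 -c "
from h import *
samp(3)"
```

```text
10.233 [ 429.  -132.5   15. ] [-1.7998e+02 -1.7000e-01  1.6725e+02] F [ 0.64  0.14 -0.42] T [ 0.044  0.12  -0.009] 45.6
Ty [0.068 0.153 0.06 ] Fx [1.3 1.3 1.5]
10.383 [ 429.  -132.6   15. ] [-1.7998e+02 -1.7000e-01  1.6725e+02] F [ 1.53  1.01 -2.12] T [ 0.01   0.06  -0.019] 45.8
```

Emit:
arm_command:
  targets:
    - [0.3, 0, 0, 0, 0]
    - [0.3, 0, 0, 0, 0]
    - [0.3, 0, 0, 0, 0]
    - [0.3, 0, 0, -0.06, 0]
    - [0.3, 0, 0, -0.14, 0]
    - [0.3, 0, 0, -0.22, 0]
    - [0.3, 0, 0, -0.3, 0]
    - [0.3, 0, 0, -0.34, 0]

```text
time_s: 11.05
ee_pos: [431.6, -133.3, 189.8]
ee_rot: [-179.9, 0.3, 167.2]
force: [0.1, 0.4, -0.2]
gripper_width: 63.7
```

```bash
python3 -c "
from h import *
st();go(439.5,-268.5,185,165.6)"
```

```text
11.05 [ 431.6 -133.3  189.8] [-179.93    0.28  167.25] F [-0.03  0.41  0.15] T [-0.018 -0.006 -0.002] 63.7
t 11.05 rel [-0.075 -0.26   0.01 ] turn 0.037 rows 3.3
```

Emit:
arm_command:
  targets:
    - [0.3, -0.075, -0.26, 0.01, 0.037]
    - [0.3, -0.075, -0.26, 0.01, 0.037]
    - [0.3, -0.075, -0.26, 0.01, 0.037]
    - [0.3, -0.075, -0.26, 0.01, 0.037]
    - [0.3, -0.075, -0.26, 0.01, 0.037]
    - [0.3, -0.075, -0.26, 0.01, 0.037]

```text
time_s: 11.55
ee_pos: [439.1, -268.1, 184.6]
ee_rot: [180.0, 0.2, 165.5]
force: [0.5, 0.6, -0.5]
gripper_width: 63.9
```

```bash
python3 -c "
from h import *
import cv2
env.grab_frame('top');st()
cv2.imwrite('pics/w2.png',env.grab_frame('wrist')[:,:,::-1]);st();go(439.5,-268.5,13,165.6)"
```

```text
11.6 [ 439.  -267.3  184.7] [179.99   0.21 165.57] F [-0.15  0.33 -0.42] T [-0.021  0.045  0.033] 63.7
11.65 [ 439.1 -267.   184.8] [-179.99    0.22  165.62] F [ 0.19 -1.24  0.27] T [-0.013 -0.015  0.038] 64.0
t 11.65 rel [-0.    -0.003  0.344] turn 0.001 rows 4.1
```

View pics/w2.png

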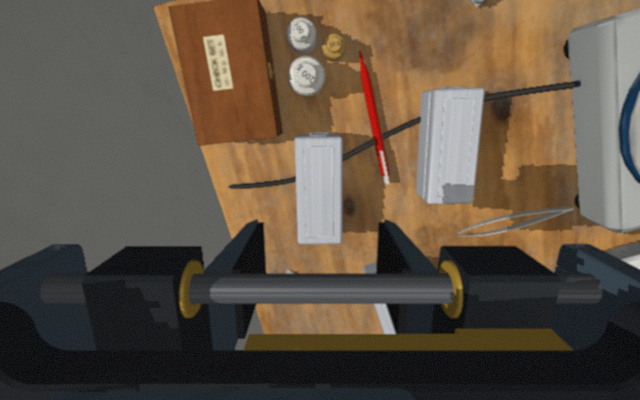

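Lid B spans about (296,138) to (341,243), centred between the fingers. A stands upright at (452,145). Descending.

Emit:
arm_command:
  targets:
    - [0.3, 0, -0.002, 0.08, 0]
    - [0.3, 0, -0.002, 0.16, 0]
    - [0.3, 0, -0.002, 0.24, 0]
    - [0.3, 0, -0.002, 0.3, 0]
    - [0.3, 0, -0.002, 0.33, 0]
    - [0.3, 0, -0.002, 0.342, 0]
    - [0.3, 0, -0.002, 0.342, 0]
    - [0.3, 0, -0.002, 0.342, 0]

```text
time_s: 12.32
ee_pos: [440.2, -267.7, 14.7]
ee_rot: [-180.0, 0.3, 165.7]
force: [0.4, -0.3, -1.0]
gripper_width: 64.1
```

Emit:
arm_command:
  targets:
    - [0.6, 0, 0, 0, 0]
    - [0.6, 0, 0, 0, 0]
    - [0.6, 0, 0, 0, 0]
    - [0.6, 0, 0, 0, 0]
    - [0.6, 0, 0, 0, 0]
  squeeze: 40

```text
time_s: 12.73
ee_pos: [441.1, -268.4, 16.1]
ee_rot: [-179.9, 0.4, 165.7]
force: [-0.8, -0.3, 6.8]
gripper_width: 45.7
```

Emit:
arm_command:
  targets:
    - [0.6, 0, 0, -0.02, 0]
    - [0.6, 0, 0, -0.08, 0]
    - [0.6, 0, 0, -0.16, 0]
    - [0.6, 0, 0, -0.24, 0]
    - [0.6, 0, 0, -0.3, 0]
    - [0.6, 0, 0, -0.3, 0]
    - [0.6, 0, 0, -0.3, 0]

```text
time_s: 13.32
ee_pos: [440.5, -268.2, 168.2]
ee_rot: [-179.8, 0.7, 165.7]
force: [-0.1, 0.2, -3.3]
gripper_width: 45.6
```

```bash
python3 -c "
from h import *
samp(6)"
```

```text
13.317 [ 440.5 -268.2  168.2] [-179.85    0.67  165.7 ] F [0.18 0.19 3.29] T [-0.059  0.055 -0.006] 45.6
Ty [ 0.046  0.009 -0.007  0.068  0.023  0.053] Fx [ 0.4  1.8 -0.1  0.2 -0.3  0.3]
13.617 [ 439.2 -267.4  164.5] [-179.98    0.25  165.71] F [ 0.32 -1.09  2.91] T [-0.029  0.053  0.01 ] 45.7
```

Emit:
arm_command:
  targets:
    - [0.6, 0.2, 0, 0, 0]
    - [0.6, 0.2, 0, 0, 0]
    - [0.6, 0.2, 0, 0, 0]

```text
time_s: 13.87
ee_pos: [337.1, -239.9, 162.1]
ee_rot: [179.9, -0.2, 165.7]
force: [-0.8, 0.8, -2.8]
gripper_width: 45.9
```

```bash
python3 -c "
from h import *
samp(6)"
```

```text
13.867 [ 337.1 -239.9  162.1] [179.87  -0.21 165.7 ] F [0.94 0.54 2.82] T [-0.     0.058  0.015] 45.9
Ty [ 0.309  0.022 -0.033 -0.234 -0.084  0.008] Fx [ 3.9 -1.  -0.7 -1.8  0.1 -0.3]
14.167 [ 343.4 -243.2  164. ] [-179.97    0.31  165.71] F [-0.26 -0.33  2.2 ] T [ 0.005  0.008 -0.069] 46.3
```

Emit:
arm_command:
  targets:
    - [0.6, -0.4, 0, 0, 0]
    - [0.6, -0.4, 0, 0, 0]
    - [0.6, -0.4, 0, 0, 0]
    - [0.6, -0.4, 0, 0, 0]
    - [0.6, -0.4, 0, 0, 0]

```text
time_s: 14.58
ee_pos: [541.3, -293.2, 164.3]
ee_rot: [-180.0, 0.4, 165.8]
force: [0.4, -0.2, -1.7]
gripper_width: 46.2
```

```bash
python3 -c "
from h import *
samp(10)"
```

```text
14.583 [ 541.3 -293.2  164.3] [-179.97    0.39  165.77] F [-0.42 -0.12  1.66] T [-0.016 -0.037 -0.042] 46.2
Ty [-0.732  0.066  0.087 -0.072  0.106  0.068  0.068  0.082  0.082  0.052] Fx [-8.8  0.5  1.  -0.6  0.2  0.2  0.7  1.  -0.3  0.1]
15.083 [ 536.3 -292.5  165.5] [-179.97    0.31  165.69] F [ 0.14 -0.56  2.17] T [-0.106  0.052 -0.03 ] 45.9
```

Emit:
arm_command:
  targets:
    - [0.6, 0.4, 0, 0, 0]
    - [0.6, 0.4, 0, 0, 0]
    - [0.6, 0.4, 0, 0, 0]
    - [0.6, 0.4, 0, 0, 0]
    - [0.6, 0.4, 0, 0, 0]

```text
time_s: 15.5
ee_pos: [339.1, -241.5, 164.5]
ee_rot: [-180.0, 0.3, 165.7]
force: [0.0, -0.3, -2.4]
gripper_width: 46.0
```

```bash
python3 -c "
from h import *
samp(10)"
```

```text
15.5 [ 339.1 -241.5  164.5] [-179.97    0.25  165.68] F [-0.07 -0.3   2.37] T [-0.009  0.048 -0.006] 46.0
Ty [ 0.555 -0.011 -0.074 -0.041 -0.031 -0.043 -0.083 -0.005 -0.01  -0.025] Fx [ 8.  -0.7 -1.  -0.3 -0.9  0.4 -0.5 -1.5 -0.2 -0.6]
16.0 [ 343.4 -243.3  164.4] [-179.97    0.33  165.72] F [-0.59  0.43  1.77] T [-0.027 -0.025 -0.016] 45.7
```

B looks like the rattler, with a delayed -0.23 N m knock and a lasting moment shift. I'll confirm with the slow strokes used on A.

Emit:
arm_command:
  targets:
    - [0.6, -0.035, 0, 0, 0]
    - [0.6, -0.07, 0, 0, 0]
    - [0.6, -0.105, 0, 0, 0]
    - [0.6, -0.14, 0, 0, 0]
    - [0.6, -0.175, 0, 0, 0]
    - [0.6, -0.21, 0, 0, 0]
    - [0.6, -0.245, 0, 0, 0]
    - [0.6, -0.28, 0, 0, 0]

```text
time_s: 16.67
ee_pos: [480.6, -278.0, 164.6]
ee_rot: [-180.0, 0.3, 165.8]
force: [0.1, 0.4, -2.4]
gripper_width: 46.0
```

```bash
python3 -c "
from h import *
samp(16)"
```

```text
16.667 [ 480.6 -278.   164.6] [-179.98    0.29  165.75] F [0.01 0.45 2.36] T [-0.013 -0.072  0.029] 46.0
Ty [-0.333 -0.017  0.081 -0.027  0.045  0.011  0.078  0.059 -0.033  0.005
 -0.005 -0.023  0.007  0.03   0.022  0.063] Fx [-4.5  0.5 -0.7  1.2  0.1  0.5  0.5  0.8 -0.6  0.3  0.5 -0.2  0.5  0.1
 -0.1 -0.4]
17.467 [ 479.  -277.9  165.3] [-179.96    0.34  165.71] F [-0.37  0.2   2.04] T [-0.018  0.063 -0.025] 45.6
```

Emit:
arm_command:
  targets:
    - [0.6, 0.035, 0, 0, 0]
    - [0.6, 0.07, 0, 0, 0]
    - [0.6, 0.105, 0, 0, 0]
    - [0.6, 0.14, 0, 0, 0]
    - [0.6, 0.175, 0, 0, 0]
    - [0.6, 0.21, 0, 0, 0]
    - [0.6, 0.245, 0, 0, 0]
    - [0.6, 0.28, 0, 0, 0]

```text
time_s: 18.13
ee_pos: [342.5, -243.1, 164.6]
ee_rot: [-180.0, 0.3, 165.7]
force: [1.0, 0.2, -2.5]
gripper_width: 45.8
```

```bash
python3 -c "
from h import *
samp(16)"
```

```text
18.133 [ 342.5 -243.1  164.6] [-179.95    0.34  165.72] F [-0.9   0.44  2.54] T [0.007 0.049 0.071] 45.8
Ty [ 0.356 -0.023  0.028  0.004  0.052  0.056  0.067  0.031  0.021  0.065
 -0.013  0.007 -0.016  0.041  0.002  0.007] Fx [ 4.8 -1.1 -0.3 -0.1  0.1 -0.2  0.2  0.2 -0.6 -0.5  0.6  0.1  0.3 -0.7
 -0.1 -0.1]
18.933 [ 343.4 -243.3  164.4] [-179.97    0.33  165.72] F [-0.07 -0.4   3.08] T [0.038 0.007 0.045] 45.9
```

Emit:
arm_command:
  targets:
    - [0.6, -0.4, 0, 0, 0]
    - [0.6, -0.4, 0, 0, 0]
    - [0.6, -0.4, 0, 0, 0]
    - [0.6, -0.4, 0, 0, 0]
    - [0.6, -0.4, 0, 0, 0]

```text
time_s: 19.35
ee_pos: [540.3, -293.3, 165.3]
ee_rot: [-180.0, 0.4, 165.7]
force: [1.3, -0.5, -1.6]
gripper_width: 45.6
```

```bash
python3 -c "
from h import *
samp(10)"
```

```text
19.35 [ 540.3 -293.3  165.3] [-179.96    0.41  165.74] F [-1.38 -0.18  1.6 ] T [ 0.046 -0.064 -0.011] 45.6
Ty [-0.684  0.073  0.098  0.019  0.105  0.042  0.05   0.075  0.008  0.026] Fx [-9.3  1.1  0.2  1.7  0.3  0.9  0.3  0.2  0.1  0.2]
19.85 [ 536.3 -292.5  166. ] [-179.96    0.33  165.69] F [0.24 0.06 2.31] T [ 0.033  0.026 -0.013] 45.8
```

Emit:
arm_command:
  targets:
    - [0.6, 0.4, 0, 0, 0]
    - [0.6, 0.4, 0, 0, 0]
    - [0.6, 0.4, 0, 0, 0]
    - [0.6, 0.4, 0, 0, 0]
    - [0.6, 0.4, 0, 0, 0]

```text
time_s: 20.27
ee_pos: [339.0, -241.6, 164.9]
ee_rot: [-180.0, 0.3, 165.7]
force: [-0.5, -0.5, -2.3]
gripper_width: 46.1
```

```bash
python3 -c "
from h import *
samp(10)"
```

```text
20.267 [ 339.  -241.6  164.9] [-179.97    0.26  165.68] F [ 0.42 -0.6   2.28] T [-0.009  0.093  0.011] 46.1
Ty [ 0.664 -0.011 -0.054 -0.046 -0.048 -0.035 -0.024 -0.019 -0.036 -0.006] Fx [ 8.2 -0.6 -0.7 -0.7 -0.6  0.8  0.4  0.5 -0.3 -0. ]
20.767 [ 343.4 -243.4  164.8] [-179.96    0.34  165.72] F [-0.04 -0.1   1.91] T [-0.007 -0.006  0.027] 45.5
```

Emit:
arm_command:
  targets:
    - [0.6, -0.4, 0, 0, 0]
    - [0.6, -0.4, 0, 0, 0]
    - [0.6, -0.4, 0, 0, 0]
    - [0.6, -0.4, 0, 0, 0]
    - [0.6, -0.4, 0, 0, 0]

```text
time_s: 21.18
ee_pos: [540.6, -293.3, 165.2]
ee_rot: [-180.0, 0.4, 165.8]
force: [-0.2, -0.4, -2.7]
gripper_width: 45.7
```

```bash
python3 -c "
from h import *
samp(20)"
```

```text
21.183 [ 540.6 -293.3  165.2] [-179.96    0.38  165.77] F [ 0.07 -0.43  2.68] T [-0.047 -0.107 -0.033] 45.7
Ty [-0.701  0.038  0.065  0.026  0.084  0.085  0.117  0.09   0.046  0.058
  0.038  0.043  0.018  0.046  0.054  0.059  0.048  0.067  0.016  0.051] Fx [-9.7  0.6  1.1 -1.1  0.1  0.5  0.4 -0.7  0.2  0.3  0.2  0.6  0.7  0.4
 -0.3 -0.1 -0.7  0.3  1.2 -0.6]
22.183 [ 537.2 -292.8  166.1] [-179.96    0.35  165.72] F [-0.63 -0.86  2.59] T [0.006 0.051 0.022] 46.1
```

Emit:
arm_command:
  targets:
    - [0.6, 0.4, 0, 0, 0]
    - [0.6, 0.4, 0, 0, 0]
    - [0.6, 0.4, 0, 0, 0]
    - [0.6, 0.4, 0, 0, 0]
    - [0.6, 0.4, 0, 0, 0]

```text
time_s: 22.6
ee_pos: [340.4, -242.1, 164.5]
ee_rot: [-180.0, 0.2, 165.7]
force: [0.2, -0.1, -3.5]
gripper_width: 45.4
```

```bash
python3 -c "
from h import *
samp(20)"
```

```text
22.6 [ 340.4 -242.1  164.5] [-179.98    0.25  165.73] F [-0.24 -0.02  3.48] T [0.008 0.079 0.057] 45.4
Ty [ 0.577  0.011 -0.06  -0.075 -0.027 -0.071  0.006 -0.02  -0.026 -0.061
 -0.04   0.003  0.003 -0.029 -0.015 -0.039 -0.006 -0.033  0.011  0.002] Fx [ 8.6 -0.8 -0.5 -1.7  0.   0.1 -0.7  0.  -0.7  0.2  0.7  0.3 -0.5  0.4
  0.4 -0.1  0.4  0.8  0.5 -0.3]
23.6 [ 343.4 -243.4  164.8] [-179.96    0.35  165.72] F [-0.33 -0.02  2.28] T [0.052 0.002 0.055] 45.8
```

Emit:
arm_command:
  targets:
    - [0.6, -0.4, 0, 0, 0]
    - [0.6, -0.4, 0, 0, 0]

```text
time_s: 23.77
ee_pos: [423.4, -263.7, 165.5]
ee_rot: [-180.0, 0.3, 165.6]
force: [0.5, -1.4, -0.8]
gripper_width: 45.5
```

```bash
python3 -c "
from h import *
st()"
```

```text
23.767 [ 423.4 -263.7  165.5] [-179.96    0.3   165.63] F [-0.84 -1.22  0.83] T [ 0.05  -0.074  0.043] 45.5
```

Emit:
arm_command:
  targets:
    - [0.6, -0.3, 0, 0, 0]

```text
time_s: 23.85
ee_pos: [465.7, -274.6, 165.9]
ee_rot: [-179.9, 0.3, 165.6]
force: [0.5, -0.3, -2.4]
gripper_width: 45.6
```

```bash
python3 -c "
from h import *
st()"
```

```text
23.85 [ 465.7 -274.6  165.9] [-179.94    0.33  165.59] F [-0.5  -0.19  2.4 ] T [ 0.023 -0.035 -0.019] 45.6
```

Emit:
arm_command:
  targets:
    - [0.6, -0.2, 0, 0, 0]

```text
time_s: 23.93
ee_pos: [506.6, -285.0, 166.0]
ee_rot: [-179.9, 0.3, 165.6]
force: [0.5, -0.1, -2.1]
gripper_width: 46.0
```

```bash
python3 -c "
from h import *
st()"
```

```text
23.933 [ 506.6 -285.   166. ] [-179.94    0.35  165.58] F [-0.5   0.08  2.12] T [ 0.014 -0.038  0.039] 46.0
```

Emit:
arm_command:
  targets:
    - [0.6, 0.3, 0, 0, 0]

```text
time_s: 24.02
ee_pos: [484.5, -283.1, 160.5]
ee_rot: [-179.8, 1.1, 165.8]
force: [3.2, -2.5, -2.6]
gripper_width: 46.1
```

```bash
python3 -c "
from h import *
st()"
```

```text
24.017 [ 484.5 -283.1  160.5] [-179.82    1.12  165.75] F [-3.67 -1.68  2.65] T [ 0.119 -0.229 -0.01 ] 46.1
```

Emit:
arm_command:
  targets:
    - [0.6, 0.3, 0, 0, 0]

```text
time_s: 24.1
ee_pos: [429.3, -267.7, 159.5]
ee_rot: [-179.9, 1.0, 165.9]
force: [-1.2, -0.1, -2.2]
gripper_width: 45.6
```

```bash
python3 -c "
from h import *
st()"
```

```text
24.1 [ 429.3 -267.7  159.5] [-179.86    1.01  165.91] F [ 1.17 -0.36  2.23] T [ 0.01   0.204 -0.018] 45.6
```

Emit:
arm_command:
  targets:
    - [0.6, 0.2, 0, 0, 0]

```text
time_s: 24.18
ee_pos: [382.9, -255.3, 158.3]
ee_rot: [-179.9, 0.7, 166.0]
force: [-1.2, -0.3, -1.8]
gripper_width: 46.0
```

```bash
python3 -c "
from h import *
samp(12)"
```

```text
24.183 [ 382.9 -255.3  158.3] [-179.94    0.74  166.01] F [ 1.13 -0.6   1.81] T [0.082 0.085 0.005] 46.0
Ty [ 0.763 -0.105 -0.122 -0.113 -0.003 -0.08  -0.047 -0.023 -0.068 -0.039
 -0.04  -0.017] Fx [10.6 -0.8 -0.7 -0.9 -0.5 -0.3 -0.3  0.1  0.1  0.2  0.4 -0.1]
24.783 [ 384.1 -255.7  160.8] [-179.85    1.04  165.93] F [-0.13 -0.23  2.19] T [ 0.002 -0.017 -0.01 ] 45.7
```

The evidence favours B but the margin is thin. There is plenty of time, so I'll put B back and run the same strokes on C.

```bash
python3 -c "
from h import *
go(440.5,-268.4,26,165.7)"
```

```text
t 24.7833 rel [-0.111  0.004  0.272] turn 0.005 rows 3.5
```

Emit:
arm_command:
  targets:
    - [0.6, -0.06, 0.004, 0.02, 0.005]
    - [0.6, -0.111, 0.004, 0.08, 0.005]
    - [0.6, -0.111, 0.004, 0.16, 0.005]
    - [0.6, -0.111, 0.004, 0.22, 0.005]
    - [0.6, -0.111, 0.004, 0.26, 0.005]
    - [0.6, -0.111, 0.004, 0.268, 0.005]
    - [0.6, -0.111, 0.004, 0.268, 0.005]
    - [0.6, -0.111, 0.004, 0.268, 0.005]

```text
time_s: 25.45
ee_pos: [441.6, -268.7, 28.7]
ee_rot: [-179.8, 1.1, 165.7]
force: [0.7, -0.6, -2.8]
gripper_width: 45.8
```

```bash
python3 -c "
from h import *
samp(2);go(440.5,-268.4,15.2,165.7)"
```

```text
25.45 [ 441.6 -268.7   28.7] [-179.82    1.13  165.71] F [-0.81 -0.43  2.83] T [0.029 0.065 0.002] 45.8
Ty [0.081 0.043] Fx [-0.6 -0.4]
25.55 [ 441.9 -269.    29.5] [-179.79    1.24  165.71] F [-0.41  0.14  2.07] T [-0.009  0.043 -0.007] 45.6
t 25.55 rel [0.004 0.001 0.029] turn 0.0 rows 0.3
```

Emit:
arm_command:
  targets:
    - [0.6, 0.003, 0.001, 0.01, 0]
    - [0.6, 0.003, 0.001, 0.02, 0]
    - [0.6, 0.003, 0.001, 0.026, 0]
    - [0.6, 0.003, 0.001, 0.026, 0]
    - [0.6, 0.003, 0.001, 0.026, 0]

```text
time_s: 25.97
ee_pos: [441.0, -268.4, 16.6]
ee_rot: [-179.8, 1.3, 165.7]
force: [0.2, 0.2, -0.5]
gripper_width: 45.6
```

```bash
python3 -c "
from h import *
samp(2)"
```

```text
25.967 [ 441.  -268.4   16.6] [-179.78    1.25  165.71] F [-0.15  0.26  0.49] T [0.03  0.033 0.054] 45.6
Ty [0.049 0.054] Fx [-1.1 -0.1]
26.067 [ 441.  -268.3   16.6] [-179.78    1.25  165.71] F [-0.08  0.01  2.39] T [-0.029  0.054 -0.   ] 45.7
```

Emit:
arm_command:
  targets:
    - [0.6, 0, 0, 0.003, 0]
    - [0.6, 0, 0, 0.004, 0]
    - [0.3, 0, 0, 0.004, 0]
    - [0.3, 0, 0, 0.004, 0]
    - [0.3, 0, 0, -0.06, 0]
    - [0.3, 0, 0, -0.14, 0]
    - [0.3, 0, 0, -0.22, 0]
    - [0.3, 0, 0, -0.3, 0]

```text
time_s: 26.73
ee_pos: [437.5, -266.7, 168.0]
ee_rot: [-179.8, 1.2, 165.7]
force: [1.7, -0.4, -0.1]
gripper_width: 63.9
```

```bash
python3 -c "
from h import *
st();go(603.5,-217,185,184)"
```

```text
26.733 [ 437.5 -266.7  168. ] [-179.8     1.21  165.71] F [-1.74  0.05  0.13] T [ 0.001 -0.118  0.   ] 63.9
t 26.7333 rel [-0.298  0.178 -0.028] turn -0.407 rows 4.2
```

Emit:
arm_command:
  targets:
    - [0.3, -0.298, 0.178, -0.028, -0.407]
    - [0.3, -0.298, 0.178, -0.028, -0.407]
    - [0.3, -0.298, 0.178, -0.028, -0.407]
    - [0.3, -0.298, 0.178, -0.028, -0.407]
    - [0.3, -0.298, 0.178, -0.028, -0.407]
    - [0.3, -0.298, 0.178, -0.028, -0.407]
    - [0.3, -0.298, 0.178, -0.028, -0.407]

```text
time_s: 27.32
ee_pos: [602.9, -217.0, 183.8]
ee_rot: [-179.5, 1.0, -175.9]
force: [0.1, -1.0, -0.0]
gripper_width: 64.0
```

```bash
python3 -c "
from h import *
import cv2
env.grab_frame('top')
cv2.imwrite('pics/w3.png',env.grab_frame('wrist')[:,:,::-1]);st();go(603.5,-217,14,184)"
```

```text
27.417 [ 601.9 -217.5  184.3] [-179.45    0.97 -176.02] F [ 0.49 -0.03  0.24] T [ 0.015  0.001 -0.014] 63.9
t 27.4167 rel [0.003 0.004 0.341] turn -0.001 rows 4.1
```

View pics/w3.png

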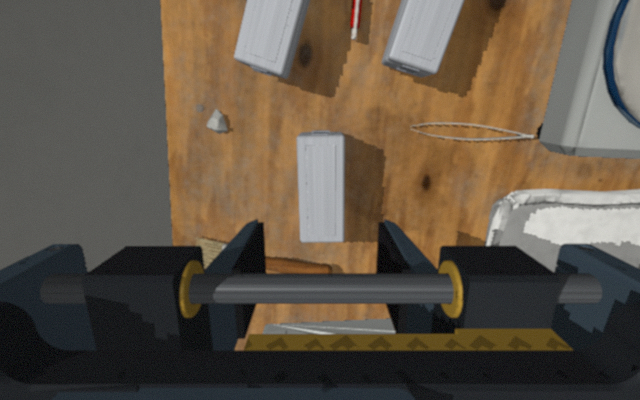

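C's lid spans about (297,132) to (344,241), centred. A and B stand upright above it in the picture. I'll grip C and shake it toward the robot, away from the cabinet.

Emit:
arm_command:
  targets:
    - [0.3, 0.002, 0.003, 0.08, 0]
    - [0.3, 0.002, 0.003, 0.16, 0]
    - [0.3, 0.002, 0.003, 0.24, 0]
    - [0.3, 0.002, 0.003, 0.3, 0]
    - [0.3, 0.002, 0.003, 0.33, 0]
    - [0.3, 0.002, 0.003, 0.34, 0]
    - [0.3, 0.002, 0.003, 0.34, 0]
    - [0.3, 0.002, 0.003, 0.34, 0]

```text
time_s: 28.08
ee_pos: [603.9, -218.3, 15.6]
ee_rot: [-179.4, 1.1, -176.1]
force: [-0.4, 0.1, 0.1]
gripper_width: 63.7
```

Emit:
arm_command:
  targets:
    - [0.6, 0, 0, 0, 0]
    - [0.6, 0, 0, 0, 0]
    - [0.6, 0, 0, 0, 0]
    - [0.6, 0, 0, 0, 0]
    - [0.6, 0, 0, 0, 0]
  squeeze: 40

```text
time_s: 28.5
ee_pos: [604.7, -218.6, 17.3]
ee_rot: [-179.4, 1.2, -176.1]
force: [-1.5, -0.1, 6.0]
gripper_width: 46.0
```

Emit:
arm_command:
  targets:
    - [0.6, 0, 0, -0.02, 0]
    - [0.6, 0, 0, -0.08, 0]
    - [0.6, 0, 0, -0.16, 0]
    - [0.6, 0, 0, -0.24, 0]
    - [0.6, 0, 0, -0.3, 0]
    - [0.6, 0, 0, -0.3, 0]
    - [0.6, 0, 0, -0.3, 0]

```text
time_s: 29.08
ee_pos: [602.1, -217.2, 169.5]
ee_rot: [-179.3, 1.4, -176.1]
force: [-0.3, -0.3, -3.4]
gripper_width: 45.7
```

```bash
python3 -c "
from h import *
samp(4)"
```

```text
29.083 [ 602.1 -217.2  169.5] [-179.25    1.4  -176.06] F [ 0.4  -0.21  3.35] T [-0.092  0.117  0.033] 45.7
Ty [0.093 0.027 0.029 0.049] Fx [ 1.1 -0.7 -0.2  0.2]
29.283 [ 600.  -216.6  164.7] [-179.47    0.93 -176.07] F [0.24 0.23 2.05] T [-0.069  0.049  0.036] 46.1
```

Emit:
arm_command:
  targets:
    - [0.6, 0.4, 0, 0, 0]
    - [0.6, 0.4, 0, 0, 0]
    - [0.6, 0.4, 0, 0, 0]
    - [0.6, 0.4, 0, 0, 0]
    - [0.6, 0.4, 0, 0, 0]

```text
time_s: 29.7
ee_pos: [396.7, -229.2, 159.5]
ee_rot: [-179.6, 0.7, -176.1]
force: [0.0, -0.3, -2.6]
gripper_width: 45.6
```

```bash
python3 -c "
from h import *
samp(12)"
```

```text
29.7 [ 396.7 -229.2  159.5] [-179.62    0.66 -176.05] F [ 0.04 -0.29  2.61] T [-0.026  0.032 -0.051] 45.6
Ty [ 0.645 -0.055 -0.038 -0.02  -0.03   0.002  0.002 -0.01   0.002  0.045
  0.034  0.006] Fx [ 7.5  0.1 -1.6  0.  -0.3 -0.6  0.4 -0.5 -0.2  0.3  0.3 -0.5]
30.3 [ 401.1 -230.1  161.3] [-179.48    0.91 -176.03] F [-0.47  0.61  2.81] T [-0.031  0.006  0.027] 46.1
```

Emit:
arm_command:
  targets:
    - [0.6, -0.4, 0, 0, 0]
    - [0.6, -0.4, 0, 0, 0]
    - [0.6, -0.4, 0, 0, 0]
    - [0.6, -0.4, 0, 0, 0]
    - [0.6, -0.4, 0, 0, 0]

```text
time_s: 30.72
ee_pos: [603.8, -215.7, 164.0]
ee_rot: [-179.5, 1.0, -176.0]
force: [0.8, -0.4, -2.5]
gripper_width: 45.9
```

```bash
python3 -c "
from h import *
samp(12)"
```

```text
30.717 [ 603.8 -215.7  164. ] [-179.47    0.97 -175.97] F [-0.75 -0.48  2.48] T [0.026 0.016 0.018] 45.9
Ty [-0.735  0.109  0.022  0.024  0.065  0.041  0.036  0.036  0.012  0.11
  0.037  0.126] Fx [-9.4  1.1  0.7  0.8  0.1  0.5 -0.1  0.2  0.9 -0.2  0.6 -0.2]
31.317 [ 600.  -216.6  164.9] [-179.47    0.93 -176.07] F [-0.17  0.44  2.96] T [-0.06   0.126 -0.039] 45.9
```

C shows no clear knock in this sampling and its moment shift is inconclusive. I'll repeat the strokes with hold rows to shift the sample phase, and log joint speeds too.

```bash
cat >> h.py <<'E'
def samp2(n):
    T=[];F=[];V=[];E=[]
    def a():
        s=env.state();R=Ro.from_euler("xyz",s["ee_rot"],degrees=True).as_matrix();T.append((R.T@s["torque"])[1]);F.append((R.T@s["force"])[0]);V.append(s["qvel"][[1,2,4]]);E.append(s["effort"][4])
    print("t",round(env.state()["time_s"],3),env.state()["ee_pos"].round(1),env.state()["ee_rot"].round(2));a()
    for i in range(n): env.grab_frame('top');a()
    print("Ty",*np.round(T,3));print("Fx",*np.round(F,1));V=np.array(V).T.round(1)
    for i,v in zip((2,3,5),V):print("v",i,*v)
    print("e5",*np.round(E,2),"Tymean last6",round(np.mean(T[-6:]),3))
E
```

Emit:
arm_command:
  targets:
    - [0.6, 0.4, 0, 0, 0]
    - [0.6, 0.4, 0, 0, 0]
    - [0.6, 0.4, 0, 0, 0]
    - [0.6, 0.4, 0, 0, 0]
    - [0.6, 0.4, 0, 0, 0]
    - [0.6, 0.4, 0, 0, 0]

```text
time_s: 31.82
ee_pos: [393.2, -228.9, 161.3]
ee_rot: [-179.6, 0.6, -176.2]
force: [0.6, 0.6, -2.6]
gripper_width: 45.8
```

```bash
python3 -c "
from h import *
samp2(9)"
```

```text
t 31.817 [ 393.2 -228.9  161.3] [-179.61    0.57 -176.22]
Ty 0.034 -0.011 -0.039 0.015 0.02 0.038 -0.024 0.074 0.03 0.023
Fx -0.7 -0.9 -1.0 -0.7 -0.1 -0.1 -0.2 0.7 0.5 -0.1
v 2 3.2 2.5 1.9 1.5 1.1 0.6 0.4 0.3 -0.0 -0.1
v 3 -6.4 -5.1 -3.2 -1.7 -0.8 -0.1 0.1 0.3 0.4 0.3
v 5 -3.7 -2.3 -0.7 0.1 0.2 0.2 0.1 0.1 0.0 0.1
e5 -0.15 0.35 0.22 0.09 0.01 -0.03 -0.05 -0.05 -0.06 -0.06 Tymean last6 0.027
```

Emit:
arm_command:
  targets:
    - [0.6, -0.4, 0, 0, 0]
    - [0.6, -0.4, 0, 0, 0]
    - [0.6, -0.4, 0, 0, 0]
    - [0.6, -0.4, 0, 0, 0]
    - [0.6, -0.4, 0, 0, 0]
    - [0.6, -0.4, 0, 0, 0]

```text
time_s: 32.77
ee_pos: [608.1, -215.4, 163.4]
ee_rot: [-179.4, 1.2, -175.8]
force: [0.6, -0.5, -3.5]
gripper_width: 45.6
```

```bash
python3 -c "
from h import *
samp2(9)"
```

```text
t 32.767 [ 608.1 -215.4  163.4] [-179.44    1.24 -175.83]
Ty 0.028 0.139 0.093 0.02 0.015 0.017 0.051 0.047 0.036 0.05
Fx -0.5 0.2 0.1 0.6 0.7 0.3 0.1 -0.5 -0.2 0.7
v 2 -3.6 -2.8 -2.3 -1.7 -1.3 -0.8 -0.4 -0.3 -0.0 0.2
v 3 7.1 5.0 3.1 1.7 0.8 0.2 -0.1 -0.2 -0.4 -0.4
v 5 3.8 1.9 0.4 -0.1 -0.2 -0.2 -0.2 -0.1 0.0 0.0
e5 0.02 -0.45 -0.28 -0.16 -0.1 -0.07 -0.05 -0.05 -0.04 -0.04 Tymean last6 0.036
```

Emit:
arm_command:
  targets:
    - [0.6, 0.4, 0, 0, 0]
    - [0.6, 0.4, 0, 0, 0]
    - [0.6, 0.4, 0, 0, 0]
    - [0.6, 0.4, 0, 0, 0]
    - [0.6, 0.4, 0, 0, 0]
    - [0.6, 0.4, 0, 0, 0]
    - [0.6, 0.4, 0, 0, 0]

```text
time_s: 33.8
ee_pos: [398.8, -230.4, 162.6]
ee_rot: [-179.4, 1.0, -176.2]
force: [0.2, -0.4, -2.1]
gripper_width: 46.0
```

```bash
python3 -c "
from h import *
samp2(9)"
```

```text
t 33.8 [ 398.8 -230.4  162.6] [-179.43    1.01 -176.2 ]
Ty 0.022 0.032 0.007 0.039 0.052 0.044 0.006 0.016 0.033 0.013
Fx -0.1 0.5 0.0 -0.8 -0.2 0.2 -0.8 -0.3 0.2 -0.6
v 2 2.2 1.7 1.2 0.8 0.6 0.4 0.0 -0.1 -0.2 -0.2
v 3 -4.0 -2.2 -1.1 -0.3 -0.0 0.3 0.3 0.4 0.4 0.3
v 5 -1.0 -0.0 0.2 0.3 0.2 0.2 0.1 0.0 -0.1 -0.1
e5 0.27 0.12 0.03 -0.02 -0.04 -0.05 -0.06 -0.06 -0.06 -0.06 Tymean last6 0.027
```

The joint 5 effort is a clean signal, and for C it settles at -0.06 and -0.04 N m in both directions with no knock, so C is solid. I'll return C and re-check B with this signal.

```bash
python3 -c "
from h import *
st();go(604,-218.4,28,-176.1)"
```

```text
34.25 [ 401.1 -230.3  161.6] [-179.48    0.93 -176.02] F [-0.56  0.3   2.26] T [-0.035  0.013  0.026] 46.1
t 34.25 rel [-0.402 -0.002  0.274] turn 0.002 rows 5.8
```

Emit:
arm_command:
  targets:
    - [0.6, -0.1, 0, 0, 0]
    - [0.6, -0.2, 0, 0, 0]
    - [0.6, -0.3, 0, 0.03, 0]
    - [0.6, -0.38, -0.002, 0.1, 0.002]
    - [0.6, -0.402, -0.002, 0.18, 0.002]
    - [0.6, -0.402, -0.002, 0.24, 0.002]
    - [0.6, -0.402, -0.002, 0.27, 0.002]
    - [0.6, -0.402, -0.002, 0.27, 0.002]

```text
time_s: 34.92
ee_pos: [600.7, -216.1, 22.1]
ee_rot: [-179.8, 0.2, -176.0]
force: [-1.5, 1.2, -4.2]
gripper_width: 45.7
```

```bash
python3 -c "
from h import *
samp(4);go(604.3,-218.5,16,-176.1)"
```

```text
34.917 [ 600.7 -216.1   22.1] [-179.82    0.21 -176.04] F [1.43 1.28 4.18] T [-0.094  0.116 -0.015] 45.7
Ty [ 0.054 -0.039  0.054  0.016] Fx [-0.3 -1.1 -0.4  0.7]
35.117 [ 605.1 -219.    32.2] [-179.39    1.12 -176.12] F [0.74 0.3  2.27] T [-0.013  0.016  0.008] 46.0
t 35.1167 rel [0.002 0.002 0.032] turn -0.0 rows 0.4
```

Emit:
arm_command:
  targets:
    - [0.6, 0.001, 0.001, 0.012, 0]
    - [0.6, 0.001, 0.001, 0.022, 0]
    - [0.6, 0.001, 0.001, 0.028, 0]
    - [0.6, 0.001, 0.001, 0.031, 0]
    - [0.6, 0.001, 0.001, 0.031, 0]
    - [0.6, 0.001, 0.001, 0.031, 0]

```text
time_s: 35.62
ee_pos: [604.7, -218.8, 17.3]
ee_rot: [-179.4, 1.1, -176.1]
force: [-1.3, 0.3, 1.8]
gripper_width: 45.6
```

```bash
python3 -c "
from h import *
samp(2)"
```

```text
35.617 [ 604.7 -218.8   17.3] [-179.38    1.12 -176.11] F [ 1.2   0.38 -1.86] T [-0.149  0.24  -0.011] 45.6
Ty [0.347 0.366] Fx [1.3 2.3]
35.717 [ 604.7 -218.8   17.3] [-179.38    1.12 -176.11] F [ 2.26 -0.04 -2.86] T [-0.165  0.366 -0.05 ] 45.6
```

On the bench. Releasing and going back to B.

Emit:
arm_command:
  targets:
    - [0.3, 0, 0, 0, 0]
    - [0.3, 0, 0, 0, 0]
    - [0.3, 0, 0, 0, 0]
    - [0.3, 0, 0, -0.06, 0]
    - [0.3, 0, 0, -0.14, 0]
    - [0.3, 0, 0, -0.22, 0]
    - [0.3, 0, 0, -0.28, 0]
    - [0.3, 0, 0, -0.3, 0]

```text
time_s: 36.38
ee_pos: [604.4, -218.3, 173.3]
ee_rot: [-179.1, 1.7, -176.1]
force: [0.3, -0.1, 0.8]
gripper_width: 63.8
```

```bash
python3 -c "
from h import *
go(440.5,-268.4,175,165.7)"
```

```text
t 36.3833 rel [ 0.334 -0.078 -0.012] turn 0.404 rows 4.1
```

```bash
python3 -c "
from h import *
for i in range(4): env.grab_frame('top')
st();go(440.5,-268.4,175,165.7)"
```

```text
36.583 [ 600.8 -217.   165.6] [-179.44    0.98 -176.11] F [-0.47  0.29  0.59] T [-0.015  0.031  0.026] 63.9
t 36.5833 rel [ 0.327 -0.081 -0.024] turn 0.404 rows 4.0
```

Emit:
arm_command:
  targets:
    - [0.3, 0.327, -0.081, -0.024, 0.404]
    - [0.3, 0.327, -0.081, -0.024, 0.404]
    - [0.3, 0.327, -0.081, -0.024, 0.404]
    - [0.3, 0.327, -0.081, -0.024, 0.404]
    - [0.3, 0.327, -0.081, -0.024, 0.404]
    - [0.3, 0.327, -0.081, -0.024, 0.404]
    - [0.3, 0.327, -0.081, -0.024, 0.404]

```text
time_s: 37.17
ee_pos: [440.2, -268.2, 173.9]
ee_rot: [-179.8, 1.0, 165.7]
force: [0.9, 0.4, 0.3]
gripper_width: 64.2
```

```bash
python3 -c "
from h import *
import cv2
for i in range(3): env.grab_frame('top')
cv2.imwrite('pics/w4.png',env.grab_frame('wrist')[:,:,::-1]);st();go(440.5,-268.4,15,165.7)"
```

```text
37.367 [ 441.3 -268.   174.5] [-179.8     1.07  165.78] F [-0.41  0.43 -0.36] T [-0.023  0.015  0.01 ] 63.4
t 37.3667 rel [ 0.007 -0.     0.319] turn 0.002 rows 3.8
```

View pics/w4.png

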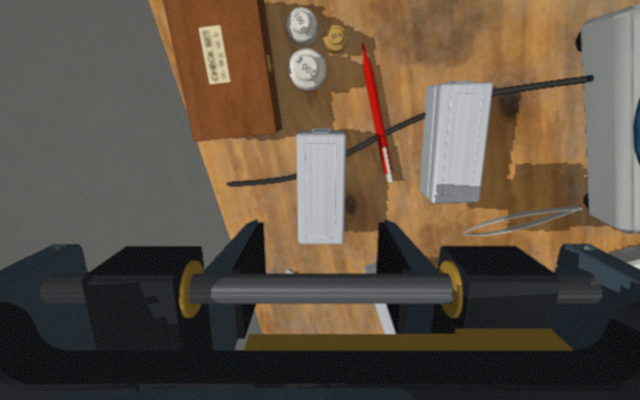

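B spans about (297,132) to (345,243), centred and upright. I'll re-grip it and shake it with the joint-effort check.

Emit:
arm_command:
  targets:
    - [0.3, 0.005, 0, 0.08, 0]
    - [0.3, 0.005, 0, 0.16, 0]
    - [0.3, 0.006, 0, 0.24, 0]
    - [0.3, 0.006, 0, 0.29, 0]
    - [0.3, 0.006, 0, 0.312, 0]
    - [0.3, 0.006, 0, 0.318, 0]
    - [0.3, 0.006, 0, 0.318, 0]
    - [0.3, 0.006, 0, 0.318, 0]

```text
time_s: 38.03
ee_pos: [442.3, -268.7, 16.0]
ee_rot: [-179.8, 1.1, 165.8]
force: [-0.3, 0.2, 0.3]
gripper_width: 63.8
```

Emit:
arm_command:
  targets:
    - [0.6, 0, 0, 0, 0]
    - [0.6, 0, 0, 0, 0]
    - [0.6, 0, 0, 0, 0]
    - [0.6, 0, 0, 0, 0]
    - [0.6, 0, 0, 0, 0]
  squeeze: 40

```text
time_s: 38.45
ee_pos: [443.0, -269.1, 17.0]
ee_rot: [-179.8, 1.3, 165.8]
force: [-0.6, 0.8, 5.9]
gripper_width: 45.8
```

Emit:
arm_command:
  targets:
    - [0.6, 0, 0, -0.02, 0]
    - [0.6, 0, 0, -0.08, 0]
    - [0.6, 0, 0, -0.16, 0]
    - [0.6, 0, 0, -0.24, 0]
    - [0.6, 0, 0, -0.3, 0]
    - [0.6, 0, 0, -0.3, 0]
    - [0.6, 0, 0, -0.3, 0]
    - [0.6, 0, 0, -0.3, 0]

```text
time_s: 39.12
ee_pos: [438.8, -267.0, 166.1]
ee_rot: [-179.8, 1.1, 165.8]
force: [-0.0, 0.2, -3.1]
gripper_width: 45.5
```

```bash
python3 -c "
from h import *
samp2(3)"
```

```text
t 39.117 [ 438.8 -267.   166.1] [-179.79    1.13  165.81]
Ty 0.081 0.116 0.082 0.04
Fx 0.2 -0.4 0.4 0.0
v 2 1.4 0.8 0.4 0.1
v 3 1.2 0.2 -0.2 -0.4
v 5 -0.2 -0.1 -0.0 -0.1
e5 -0.16 -0.11 -0.08 -0.07 Tymean last6 0.08
```

Emit:
arm_command:
  targets:
    - [0.6, -0.4, 0, 0, 0]
    - [0.6, -0.4, 0, 0, 0]
    - [0.6, -0.4, 0, 0, 0]
    - [0.6, -0.4, 0, 0, 0]
    - [0.6, -0.4, 0, 0, 0]
    - [0.6, -0.4, 0, 0, 0]

```text
time_s: 39.77
ee_pos: [636.9, -310.5, 164.1]
ee_rot: [179.6, 0.7, 166.0]
force: [4.3, 13.1, -3.9]
gripper_width: 45.9
```

```bash
python3 -c "
from h import *
samp2(9)"
```

```text
t 39.767 [ 636.9 -310.5  164.1] [179.57   0.72 165.96]
Ty -0.051 -0.076 -0.03 -0.015 0.026 0.049 -0.019 -0.006 0.028 -0.011
Fx -1.0 -1.3 -1.5 -1.2 -1.8 -1.0 -2.0 -2.1 -1.4 -1.6
v 2 -3.3 -2.1 -1.3 -0.9 -0.5 -0.3 -0.1 0.0 0.0 0.1
v 3 5.4 2.9 1.6 0.8 0.5 0.4 0.2 0.0 0.0 -0.1
v 5 -3.6 -1.0 -0.2 -0.1 0.0 0.1 -0.0 -0.0 0.0 0.1
e5 0.06 -0.38 -0.47 -0.49 -0.51 -0.52 -0.48 -0.47 -0.45 -0.42 Tymean last6 0.011
```

Emit:
arm_command:
  targets:
    - [0.6, 0.4, 0, 0, 0]
    - [0.6, 0.4, 0, 0, 0]
    - [0.6, 0.4, 0, 0, 0]
    - [0.6, 0.4, 0, 0, 0]
    - [0.6, 0.4, 0, 0, 0]
    - [0.6, 0.4, 0, 0, 0]

```text
time_s: 40.72
ee_pos: [430.9, -258.5, 160.2]
ee_rot: [179.5, 0.0, 165.9]
force: [-0.9, 0.9, -3.5]
gripper_width: 45.8
```

```bash
python3 -c "
from h import *
samp2(9)"
```

```text
t 40.717 [ 430.9 -258.5  160.2] [1.7952e+02 1.0000e-02 1.6593e+02]
Ty 0.122 -0.039 -0.05 -0.034 0.156 -0.014 0.001 -0.049 -0.03 -0.008
Fx 1.1 -1.2 -1.6 -0.2 2.7 0.5 -0.3 -0.2 0.3 -0.5
v 2 3.7 2.6 1.8 1.2 0.5 0.2 0.0 -0.1 -0.3 -0.3
v 3 -8.3 -6.5 -4.2 -2.3 -0.6 -0.4 -0.0 0.2 0.3 0.3
v 5 -3.9 -2.4 -0.7 -0.0 -0.8 -0.0 0.0 0.2 0.2 0.0
e5 -0.17 0.44 0.31 0.19 -0.24 0.09 0.09 0.07 0.05 0.05 Tymean last6 0.009
```

A clear knock from B 0.2 s after the stop: Fx 2.7 N, joint 5 effort jumping to -0.24 and joint 5 speed -0.8, then a shifted level. C and A showed nothing like it, so B rattles. On the way out that stroke met something near (637,-310) with about 13 N, so I'll look before moving on.

```bash
python3 -c "
from h import *
import cv2
cv2.imwrite('pics/s5.png',env.grab_frame('scene')[:,:,::-1]);st();go(500,-60,172,174);go(653.5,70,175,180)"
```

```text
41.217 [ 439.9 -262.5  162.5] [179.7    0.71 166.02] F [-0.71 -0.04  1.22] T [-0.041 -0.022  0.008] 45.9
t 41.2167 rel [-0.019  0.422 -0.017] turn -0.177 rows 5.1
t 41.2167 rel [-0.254  0.749 -0.018] turn -0.311 rows 9.5
```

View pics/s5.png

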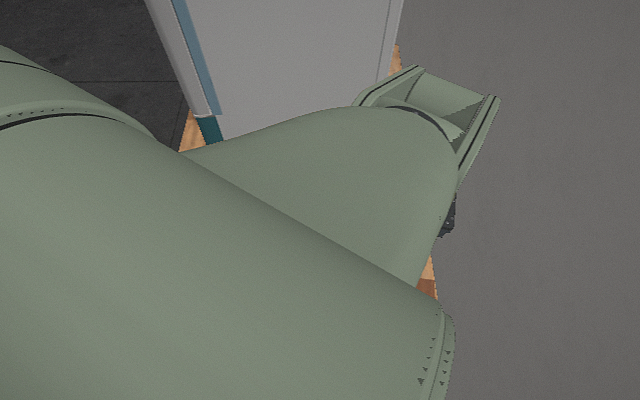

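The arm fills the view. The grey surface on the right is a wall, which the wrist had touched lightly. Moving to the tray, away from the wall.

Emit:
arm_command:
  targets:
    - [0.6, 0, 0.05, -0.01, -0.05]
    - [0.6, 0, 0.12, -0.017, -0.1]
    - [0.6, -0.01, 0.2, -0.017, -0.15]
    - [0.6, -0.02, 0.27, -0.017, -0.177]
    - [0.6, -0.02, 0.34, -0.017, -0.177]
    - [0.6, -0.02, 0.39, -0.017, -0.177]
    - [0.6, -0.019, 0.422, -0.017, -0.177]
    - [0.6, -0.019, 0.422, -0.017, -0.177]

```text
time_s: 41.88
ee_pos: [500.9, -57.0, 172.1]
ee_rot: [179.7, 0.8, 174.2]
force: [-0.2, -0.3, -2.7]
gripper_width: 45.8
```

```bash
python3 -c "
from h import *
for i in range(6): env.grab_frame('top')
st();go(653.5,70,175,180)"
```

```text
42.183 [499.8 -61.  172.2] [179.82   0.73 173.9 ] F [-0.27  0.37  3.21] T [ 0.013 -0.087 -0.007] 45.5
t 42.1833 rel [-0.278  0.293 -0.001] turn -0.135 rows 4.8
```

Emit:
arm_command:
  targets:
    - [0.6, -0.02, 0.04, 0, -0.02]
    - [0.6, -0.06, 0.09, 0, -0.05]
    - [0.6, -0.1, 0.14, 0, -0.08]
    - [0.6, -0.14, 0.19, 0, -0.11]
    - [0.6, -0.18, 0.24, 0, -0.135]
    - [0.6, -0.2, 0.28, 0, -0.135]
    - [0.6, -0.22, 0.293, 0, -0.135]
    - [0.6, -0.23, 0.293, 0, -0.135]

```text
time_s: 42.85
ee_pos: [631.1, 73.2, 173.6]
ee_rot: [179.9, 0.8, -180.0]
force: [1.1, -0.7, -3.1]
gripper_width: 46.1
```

```bash
python3 -c "
from h import *
import cv2
for i in range(4): env.grab_frame('top')
cv2.imwrite('pics/t6.png',env.grab_frame('top')[:,:,::-1]);cv2.imwrite('pics/w6.png',env.grab_frame('wrist')[:,:,::-1])
st();go(653.5,70,175,180)"
```

```text
43.15 [629.   71.3 174.2] [179.91   0.71 179.9 ] F [0.05 0.07 1.99] T [-0.052 -0.01  -0.016] 46.2
t 43.15 rel [-0.049 -0.003 -0.001] turn -0.002 rows 0.6
```

View pics/t6.png

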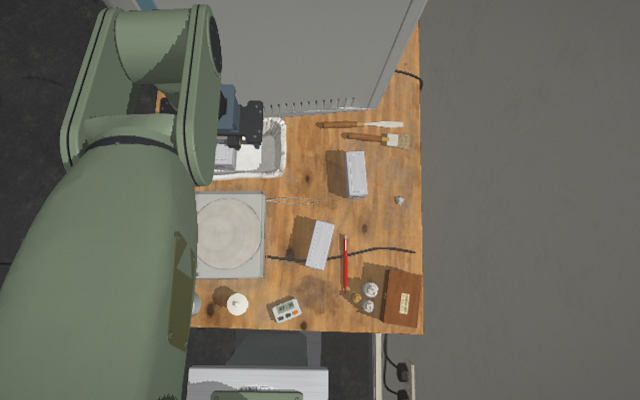

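View pics/w6.png

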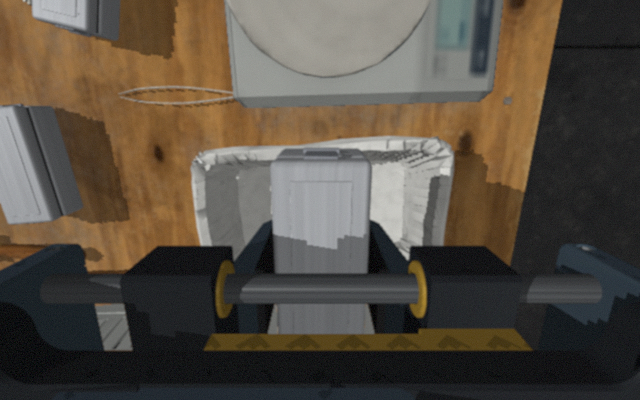

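The top view shows A at (320,245) and C at (356,175), where they stood. In the wrist view the case at column 321 is centred between the tray edges at 193 and 453. The last 24 mm forward, slowly.

Emit:
arm_command:
  targets:
    - [0.6, -0.012, -0.002, 0, 0]
    - [0.6, -0.024, -0.002, -0.001, 0]
    - [0.6, -0.036, -0.002, -0.001, 0]
    - [0.6, -0.045, -0.002, -0.001, 0]
    - [0.6, -0.049, -0.002, -0.001, 0]
    - [0.6, -0.049, -0.002, -0.001, 0]
    - [0.6, -0.049, -0.002, -0.001, 0]
    - [0.6, -0.049, -0.002, -0.001, 0]

```text
time_s: 43.82
ee_pos: [653.2, 70.3, 174.8]
ee_rot: [179.9, 0.7, 179.9]
force: [0.1, 0.2, -3.6]
gripper_width: 45.6
```

```bash
python3 -c "
from h import *
import cv2
for i in range(10): env.grab_frame('top')
st();cv2.imwrite('pics/s7.png',env.grab_frame('scene')[:,:,::-1]);cv2.imwrite('pics/w7.png',env.grab_frame('wrist')[:,:,::-1])
st();go(653.5,70,175,180);print(env.state()['qvel'].round(2))"
```

```text
44.317 [653.5  70.3 175. ] [179.91   0.71 179.9 ] F [-0.4   0.31  2.86] T [ 0.002  0.009 -0.005] 45.7
44.417 [653.5  70.3 175. ] [179.9    0.71 179.9 ] F [-0.03 -0.25  3.21] T [-0.063  0.033  0.057] 45.7
t 44.4167 rel [-0.    -0.001 -0.   ] turn -0.002 rows 0.0
[-0.03  0.03 -0.02  0.03 -0.03 -0.02]
```

View pics/s7.png

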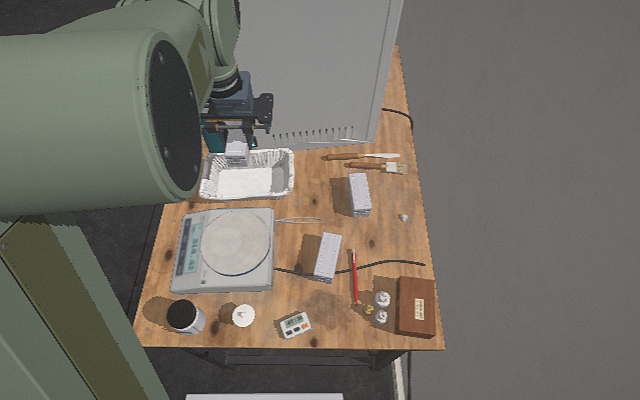

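View pics/w7.png

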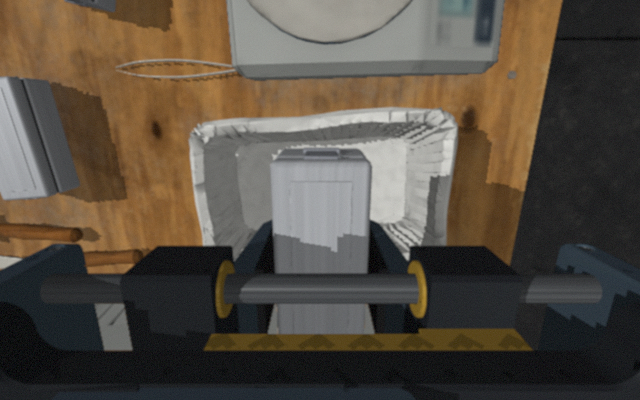

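The rattling case is held level and still over the tray at (653,70), with its underside about 100 mm above the rim. The other cases and loose items are in place. Handing in.

```bash
python3 -c "
from workcell import env
print(env.job_done())"
```

```text
the job is handed in; nothing more can be done
None
```

The rattling case is the one that stood nearest the right edge of the bench, at about (439, -270). It was handed in held over the middle of the foil tray, at about 44 s of the 67 s.

**How it was found:** I lifted and shook all three cases along their length.
- **First round:** this was not decisive. The rattler gave one delayed moment spike of about -0.23 N m.
- **Retest:** I put the suspect back, shook the third case as a comparison, then lifted the suspect again. It knocked clearly 0.2 s after the stroke stopped: 2.7 N along its length, and joint 5 effort jumped to -0.24 N m and settled at a new level.
- **The other two:** neither showed a knock. The first was shaken before I logged joint effort, so it was judged on wrist moment only. Both went back upright, and the final pictures show them where they stood.

**Final hold:** TCP at (653.5, 70.3, 175.0), which puts the case's underside about 100 mm above the rim. It is tilted under 1° and the joints are still. The grip reads 45.7 mm and the case's weight still shows on the tool.

**Checks that disagreed or went wrong:**
- The wrist readings hardly ever caught the full 0.4 to 0.8 N m knock described, so the identification rests mainly on the joint-effort step.
- On one shake of the rattling case I misjudged the starting point, and the arm touched something near (637, -310), probably the right-hand wall. The reading there was about 14 N. Pictures showed nothing disturbed.

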